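# Shut the wide parts drawer and the flip-lid bin

## Robot

A 6-joint arm with a two-finger parallel gripper is mounted at the origin on the work surface. World frame = base frame: x ahead of the robot, y to its left, z up, the work surface at z = 0. Lengths are in mm, angles in rad, forces in N, time in s.
With the tool pointing down it reaches from about 300 to 950 mm from the base axis. Payload 3.1 kg.
Tool frame: the origin (TCP) lies on the centre line of the jaws, within the pads' length; the fingertips stand 19 mm ahead of it and the grasp point (between the pads) is the TCP (manip.tip_reach is the distance from the TCP to the fingertips, in mm); z points along the fingers, y is the direction in which the jaws open and shut (so a half turn about z gives the same grasp; the last joint's range is limited). The gripper opens to 85 mm and grips with 20 to 120 N. Pads are 22 mm wide; open, the fingers measure 114 mm over their backs; the gripper's body (76 mm by 85 mm) begins 54 mm behind the grasp point. The pads swing forward as they close: fully open they stand 13 mm farther back than shut.
Start: joints at [-1.365, 0.308, 1.634, -0, 1.2, -0.07], TCP at [170.171, -601.394, 250.272] pointing down, gripper open.
Joint ranges: [-3.06, 3.06], [-0.79, 1.96], [0.05, 2.63], [-1.19, 4.34], [0.05, 2.64], [-2.94, 2.94]. Speed limits (rad/s): [2.79, 2.79, 3.14, 3.14, 3.14, 3.14].

## Interface

Orientations are given as [roll, pitch, yaw] about the fixed x, y, z axes, in that order (R = Rz(yaw) Ry(pitch) Rx(roll)).
In Python, from plant import manip gives the robot as it stands. The module is installed in compiled form; this text tells all that it offers.
- The arm moves only by the tool apply_moves, never from a script. Its argument "steps" is a list that holds one entry, the list of rows, each a list of 7 numbers: the turn, a rotation vector about the world's x, y, z in rad, then the shift along the world's x, y, z in mm, then the gripper's target within -1 to 1 (shut at 1, half-way at 0, fully open at -1). A call has 1 to 12 rows; each row is the pose to reach, as a shift and turn from the pose commanded when the call began; what a row does not reach only later rows make up. A row lasts 1/10 s, in which the tool goes at most 50 mm and 8.59 degrees, less where a joint would pass 70% of its speed; a pose out of reach is approached as far as the arm can. A call with a gripper value outside its range is refused whole. The fingers move at their own pace and stop on an object; "grip_force" is the grip in N (left out, the last holds). Time passes only in rows, so rows that repeat a pose let the fingers close. It gives the time, the measured TCP pose, the force and the opening at its end, in the units of the state.
- manip.observe(): the state, without advancing time (a new reading comes with each control period).
- manip.camera(name): name is "scene" or "top" or "wrist"; returns a dict with "frame" (420x560x3 uint8, red, green, blue), "depth" (420x560 float32, mm along the optical axis (not along the pixel's ray), 0 where there is no reading), "fx", "fy", "cx", "cy" (pixels), "origin" and "attitude" of the camera in the world. Camera axes: x right, y up, looking along -z (the intrinsics and any distortion apply to the point x, -y, -z); pixel columns grow to the right and rows downward; lengths in mm; the calibration is good to about 2 mm. A picture is of the moment at which its call begins.
- manip.hand_in(): hands the job in, once; it reports no verdict.
Trained networks look in a picture, given as the dict that the camera call returned (one of the last four; its "shot" number tells which), for a name from the list of things; names that differ only in an ending like _2 or _b are one class to them, and where a whole thing is asked for, a point or a joint stands for the part that bears it (a point fixed in the world has none). Each returns a list of dicts, best first, with "confidence" (0 to 1); they miss things now and then, are a little off and sometimes report something else, mostly with a low value. They report only what shows in the picture. A call takes as long as a camera call.
- manip.boxes_of(picture, thing): "xy" ([column, row] in pixels, amid what is visible of it).
- manip.regions_of(picture, thing): "region" (420x560 bool, what is visible of it) and "xy" ([column, row] in pixels, amid what is visible of it).
- manip.tip_of(picture, thing): "xy" ([column, row] in pixels: a listed point, or the origin of a listed thing).
The state is a dict: "time": time; "q": joint angles; "qvel": joint speeds; "joint_torque": joint torques, N m; "eef_pos": TCP position; "tool_rot": TCP orientation; "force": force on the tool from outside, world axes, zero at the start; "moment": the same for the moment, N m; "finger_gap": finger opening in mm.
Only numpy, scipy, OpenCV 4.12 (cv2) and the standard library are available. Lean on these libraries where they do the work, as an engineer would, in place of code of your own. Each camera call takes 0.05 s, during which the arm holds its last target.

## Task

At the bench organiser, push the wide drawer fully home with your fingertips and swing the bin's open lid down until it lies fully shut, in either order. Only push: do not grasp, pull or lift anything. Leave the narrow drawer standing open just as it is, and do not disturb the jar, the spool, the screwdriver or the mug.

Things in the scene. Friction and masses are not known exactly. Their poses are not given: they have to be found in the camera images.
- wide_unit: fixed plywood drawer module, 150 deep (x) by 116 wide (y) by 75 mm high, standing on the organiser's 15 mm base board. Origin: centre of its underside (15 mm above the bench). Its x axis points into the module (the way the drawer shuts), y to the left, z up. The three modules (wide, narrow, bin) stand side by side in a row at 130 mm pitch, in any order, all facing the same way, roughly towards the robot
- wide_pull (a point): middle of the front of the wide drawer's aluminium pull: a solid bar 44 wide (y), 14 high, standing 12 mm proud of the drawer's front panel, at 45 mm above the module's underside. The panel is 114 wide and 73 mm high, so its top is 74 mm above the module's underside. Moves with the drawer; axes as the module's
- wide_drawer (a joint): how far the wide drawer is out, in m: 0 is fully home (panel against the module), 0.11 is the stop. Slides along the module's x axis with about 1.5 N of friction, no spring, no latch; stays where it is left
- narrow_unit: the other drawer module, same make and axes but only 72 mm wide (150 deep, 75 mm high). Its drawer is also open and must be left so. Origin: centre of its underside
- narrow_pull (a point): middle of the front of the narrow drawer's pull (44 wide, 14 high, 12 mm proud of the panel), 45 mm above the module's underside
- narrow_drawer (a joint): how far the narrow drawer is out, in m; leave it as found
- bin: fixed grey plastic open-topped bin, 120 deep (x) by 96 wide (y) by 70 mm high, on the 15 mm base board. Origin: centre of its underside; x axis points away from the robot's side, z up
- lid_hinge (a point): middle of the lid's hinge line, on the bin's far (+x) rim, 70 mm above the bin's underside; the line runs along the bin's y axis
- lid_edge (a point): middle of the lid's free edge on its outer face, 120 mm from the hinge line. The lid is a flat plate 96 wide, 5 mm thick, with a 34 mm wide, 14 mm long tab beyond this edge. It stands open, leaning steeply up from the hinge; its outer face looks up and away from the robot
- lid (a joint): lid angle in rad: 0 is shut (flat on the rim), 1.57 is upright, 1.7 the stop. It turns about the hinge line; a stiff hinge (about 0.16 N m of friction) keeps it where it is left. The outer face lies 5 mm outside the plane through the hinge line
- jar: small amber screw-top jar, 34 mm across, 50 mm high, standing on the rear half of the wide module's top; origin at the centre of its underside. Leave alone
- spool: metal spool, 40 mm across, 36 mm high, standing on the rear half of the narrow module's top; origin at the centre of its underside. Leave alone
- screwdriver: screwdriver lying on the bench to the left of the organiser. Leave alone
- mug: white mug, 76 mm across, 90 mm high, on the bench to the right of the organiser; origin at the centre of its underside. Leave alone

How it is judged:
By the outcome, as a careful person would: the job done as asked, in the order asked, and still so for the second after the job is handed in, with the robot touching nothing.
It also fails if it takes over 56 s, if anything falls off the work surface, if the arm or the gripper's body presses on something with over 40 N, if the wrist force passes 120 N, or if a joint passes its speed limit or range.

## Working session

There is one attempt and no reset: what is moved stays moved. The work goes in short steps, Python scripts to look and compute and a tool call to move; the robot and the scene stay as the last step left them, time stands still between calls to the robot, and variables do not carry over. Pictures are saved under pics/ and viewed, and the job is handed in when it is done.

Besides the shell and the picture viewer there is one more tool, called after "Call:" by a JSON object that holds its "op" and its "data", one argument or row to a line. apply_moves: Moves the arm, as the interface text tells. Its arguments: {"type":"object","properties":{"steps":{"type":"array","items":{"type":"array","items":{"type":"array","items":{"type":"number"}}}},"grip_force":{"type":"number"}},"required":["steps"]}

```bash
mkdir -p pics; ls; cat > h.py <<'E'
import numpy as np, cv2
from plant import manip
from scipy.spatial.transform import Rotation as R
def att(a):
    a=np.array(a,float)
    if a.shape==(3,3): return a
    return R.from_euler('xyz',a).as_matrix()
def px2w(c,u,v,d=None):
    u0,v0=int(round(u)),int(round(v))
    if d is None:
        p=c['depth'][max(0,v0-2):v0+3,max(0,u0-2):u0+3]; p=p[p>0]
        d=np.median(p) if len(p) else np.nan
    pc=np.array([(u-c['cx'])/c['fx']*d,-(v-c['cy'])/c['fy']*d,-d])
    return att(c['attitude'])@pc+np.array(c['origin'])
def cloud(c):
    v,u=np.mgrid[0:420,0:560]; d=c['depth']
    pc=np.stack([(u-c['cx'])/c['fx']*d,-(v-c['cy'])/c['fy']*d,-d],-1)
    w=pc@att(c['attitude']).T+np.array(c['origin']); w[d<=0]=np.nan
    return w
def save(c,n): cv2.imwrite('pics/'+n,c['frame'][:,:,::-1])
E
python3 - <<'E'
from h import *
print(manip.observe())
for n in ['scene','top']:
    c=manip.camera(n); save(c,n+'1.png'); print(n,{k:v for k,v in c.items() if k not in('frame','depth')})
    np.savez('pics/'+n+'1.npz',**{k:v for k,v in c.items() if not isinstance(v,dict)})
    for t in ['wide_unit','wide_pull','narrow_unit','narrow_pull','bin','lid_hinge','lid_edge','jar','spool','mug','screwdriver']:
        r=manip.tip_of(c,t)
        for x in r[:2]: print(t,round(x['confidence'],2),np.round(x['xy']),np.round(px2w(c,*x['xy'])))
E
```

```text
pics
{'time': 0.0, 'q': array([-1.36471171e+00,  3.09011664e-01,  1.63522881e+00,  7.86199653e-07,
        1.19972635e+00, -6.97010080e-02]), 'qvel': array([-0.00024837, -0.00225841,  0.00051499,  0.00097851,  0.0021571 ,
        0.0016791 ]), 'joint_torque': array([ 1.49257644e-04, -4.15253663e+01, -2.76666123e+01, -4.19259379e-05,
        1.03017144e-02, -3.25848553e-06]), 'eef_pos': array([ 169.996988  , -600.59718054,  249.02277833]), 'tool_rot': array([-3.13922431e+00, -1.66077714e-04,  2.75785142e-01]), 'force': array([-0.01715024,  0.29365305,  0.02390796]), 'moment': array([-0.00531629,  0.02210371, -0.00990908]), 'finger_gap': 85.41524477490204}
scene {'fx': 434.490427851704, 'fy': 434.490427851704, 'cx': 279.0624773503151, 'cy': 214.28591436106672, 'origin': array([ 916.60514768, -581.09152606,  846.66613717]), 'attitude': array([ 0.69213385, -0.01433878,  0.62586573]), 'shot': 1}
wide_unit 0.76 [337. 192.] [653.  15. 154.]
wide_pull 0.8 [296. 158.] [478. 118.  81.]
narrow_unit 0.82 [274. 261.] [ 617. -165.   70.]
narrow_pull 0.93 [228. 216.] [414. -86.  -1.]
bin 0.72 [308.
[... 557 characters left out ...]
origin': array([ 364.164184  ,  -50.97677724, 1186.77599423]), 'attitude': array([ 0.16881152, -0.00333602, -1.54228691]), 'shot': 2}
wide_unit 0.85 [219. 193.] [595. 128.  92.]
wide_unit 0.54 [416. 217.] [ 543. -415.   82.]
wide_pull 0.87 [212. 244.] [461. 152.   3.]
narrow_unit 0.62 [312. 203.] [ 575. -128.   91.]
narrow_pull 0.82 [309. 248.] [ 457. -128.    3.]
bin 0.82 [266. 203.] [583.  -2.  19.]
lid_hinge 0.83 [267. 174.] [653.  -3.  87.]
lid_edge 0.77 [262. 164.] [704.  17.   2.]
jar 0.71 [418. 218.] [ 542. -419.   84.]
jar 0.56 [212. 183.] [614. 142. 127.]
spool 0.51 [311. 190.] [ 603. -122.  126.]
mug 0.86 [420. 211.] [ 575. -454.    4.]
screwdriver 0.88 [136. 242.] [459. 366.  23.]
```

View pics/scene1.png

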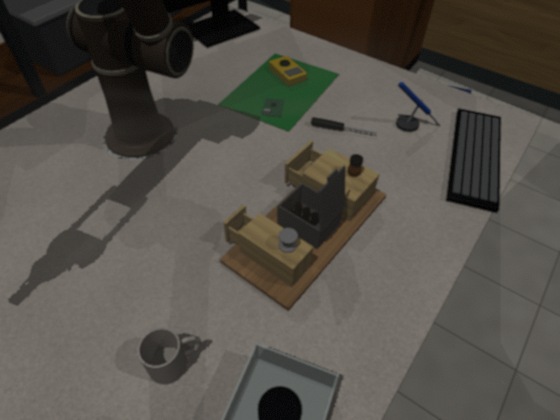

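View pics/top1.png

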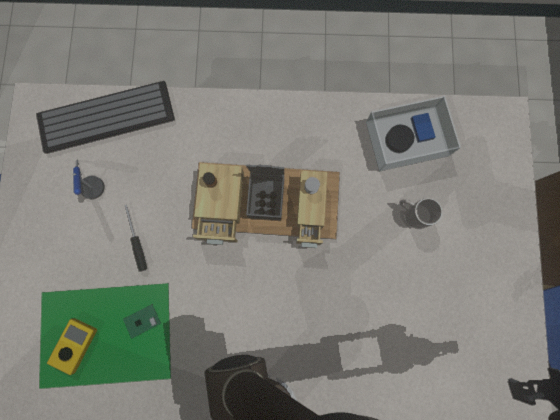

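```bash
python3 - <<'E'
from h import *
W={}
for n in ['scene','top']:
    c=dict(np.load('pics/%s1.npz'%n)); w=cloud(c); W[n]=w
    P=w[np.isfinite(w).all(-1)]
    # module tops ~ z 90, in region
    m=(abs(P[:,2]-90)<4)&(P[:,0]>400)&(P[:,0]<760)&(abs(P[:,1])<260)
    Q=P[m]; print(n,len(Q))
    for lo,hi in [(-230,-85),(-60,60),(60,220)]:
        q=Q[(Q[:,1]>lo)&(Q[:,1]<hi)]
        if len(q)>20: print(lo,hi,len(q),np.percentile(q,[1,50,99],axis=0).round(0).tolist())
    # height map print
    g=np.full((40,44),-1)
    ix=((P[:,0]-380)//10).astype(int); iy=((P[:,1]+210)//10).astype(int)
    ok=(ix>=0)&(ix<40)&(iy>=0)&(iy<44)
    np.maximum.at(g,(ix[ok],iy[ok]),P[ok,2].astype(int))
    for i in range(39,-1,-1): print(380+10*i,' '.join('%3d'%k if k>=0 else '  .' for k in g[i,::-1]))
E
```

```text
scene 3285
-230 -85 1676 [[473.0, -165.0, 86.0], [583.0, -134.0, 89.0], [667.0, -91.0, 94.0]]
-60 60 73 [[541.0, -49.0, 86.0], [662.0, -5.0, 89.0], [664.0, 45.0, 94.0]]
60 220 1536 [[473.0, 73.0, 86.0], [581.0, 133.0, 89.0], [678.0, 190.0, 92.0]]
770   1   0   3   0   2   0   1   2   3   1   0   1   2   0   0   0   0   2   1   1   0   0   0   4   2   1   0   1   0   1   2   2   2   1   1   0   1   1   0   3   0   3   2   0
760   3   1   1   0   1   1   0   2   0   1   2   0   2   2   2   0   3   1   1   0   1   0   2   1   1   1   1   1   2   0   1   0   0   1   0   1   1   1   1   1   0   1   1   2
750   0   0   0   1   1   0   0   0   0   0   2   0   0   2   4   1   2   1   2   2   0   1   1   0   1   1   2   0   1   1   1   2   0   1   1   0   1   1   1   2   0   1   0   2
740   1   0   1   3   1   2   2   2   1   0   2   0   1   1   2   0   0   1   0   0   1   1   0   0   1   1   0   0   2   0   1   1   2   1   2   1   0   1   0   0   0   0   0   1
730   1   0   0   2   1   0   2   0   2   0   0   1   2   0   0   0   0   3   2   1   2   0   1   0   1   1   1   1   1   0   2   0  
[... 13091 characters left out ...]
   2   3  11   3   3   3   2   5   3   2   3   4   4   5   2   3   3   6   4   2   4   3   3   2   6   1   4   5   3   3   3   4   3   4   7   5   6   5   5   2
400   4   5   5   3   6   2   3   4   4   5   3   4   4   3   4   3   4   3   2   5   3   4   3   6   2   4   2   4   3   3   5   3   4   4   4   5   6   5   4   5   2   4   3   3
390   1   4   4   3   4   4   5   3   3   3   3   3   2   4   3   2   5   3   5   1   3   6   2   5   4   3   2   6   3   3   5   3   3   3   3   5   6   3   3   4   3   3   4   4
380   4   5   3   4   3   6   4   4   6   3   4   5   3   1   5   5   1   7   2   3   4   4   5   3   1   4   1   4   4   3   2   3   4   5   4   3   6   5   3   4   3   3   4   3
```

The row runs wide (left, y≈+130), bin (y≈0), narrow (right, y≈-128). The lid stands at x≈640–660 with its top at z≈220, and both drawers are open. The picture positions agree: wide unit at [219,193] in the top view and the lid near [266,165]. Next I'll fit the lid plane and the row's yaw.

```bash
python3 - <<'E'
from h import *
for n in ['scene','top']:
    c=dict(np.load('pics/%s1.npz'%n)); w=cloud(c); P=w[np.isfinite(w).all(-1)]
    # yaw via min area rect of wide / narrow tops excluding drawer
    for nm,lo,hi in [('wide',60,210),('nar',-180,-80)]:
        q=P[(P[:,1]>lo)&(P[:,1]<hi)&(P[:,0]>515)&(P[:,0]<700)&(P[:,2]>84)&(P[:,2]<98)]
        print(n,nm,cv2.minAreaRect(q[:,:2].astype(np.float32)),np.median(q[:,2]))
    # front panel + pull top points
    for nm,lo,hi in [('wide',60,210),('nar',-180,-80)]:
        q=P[(P[:,1]>lo)&(P[:,1]<hi)&(P[:,0]>430)&(P[:,0]<488)&(P[:,2]>82)&(P[:,2]<98)]
        print(' panel top',cv2.minAreaRect(q[:,:2].astype(np.float32)))
        q=P[(P[:,1]>lo)&(P[:,1]<hi)&(P[:,0]>430)&(P[:,0]<464)&(P[:,2]>60)&(P[:,2]<76)]
        if len(q): print(' pull',np.percentile(q,[2,50,98],axis=0).round(1).tolist())
    q=P[(abs(P[:,1])<60)&(P[:,0]>600)&(P[:,0]<700)&(P[:,2]>110)]
    print('lid',len(q),np.percentile(q,[2,50,98],axis=0).round(1).tolist())
    m=q[:,2]<195
    A=np.c_[q[m][:,1:],np.ones(m.sum())]; x=q[m][:,0]; k=np.ones(len(x),bool)
    for _ in range(5):
        s=np.linalg.lstsq(A[k],x[k],rcond=None)[0]; r=x-A@s; k=abs(r)<2.5*max(1,np.std(r[k]))
    print('x = %.3f y + %.3f z + %.1f'%tuple(s),k.sum(),np.std(r[k]),'x at z=85,200',s[1]*85+s[2],s[1]*200+s[2])
E
```

```text
scene wide ((603.2662353515625, 131.6166534423828), (119.67163848876953, 152.5512237548828), 87.82916259765625) 88.66756643883093
scene nar ((592.346435546875, -127.43352508544922), (74.84000396728516, 152.0170440673828), 87.4501724243164) 88.66537771244742
 panel top ((476.67041015625, 135.98443603515625), (112.3726577758789, 9.254871368408203), 87.76217651367188)
 panel top ((474.6057434082031, -123.93597412109375), (69.0948257446289, 10.45541000366211), 86.98975372314453)
lid 1003 [[641.0, -47.9, 112.0], [650.8, -4.8, 167.0], [659.4, 45.6, 217.7]]
x = 0.043 y + -0.137 z + 674.0 748 0.7138000510102009 x at z=85,200 662.3138477004311 646.5110418756142
top wide ((599.9170532226562, 131.0832977294922), (117.6481704711914, 150.3383026123047), 87.58043670654297) 90.55702589973635
top nar ((588.968994140625, -128.99935913085938), (72.19237518310547, 150.19912719726562), 87.51948547363281) 90.84191428937515
 panel top ((472.4440612792969, 135.24240112304688), (111.04889678955078, 8.370837211608887), 87.4640121459961)
 pull [[456.2, 115.0, 63.5], [460.7, 134.1, 67.2], [463.9, 156.3, 70.9]]
 panel top ((470.7221374511719, -124.11207580566406), (67.82962799072266, 7.859893798828125), 87.87281036376953)
 pull [[455.0, -143.7, 61.4], [459.9, -124.5, 67.5], [463.5, -102.4, 71.1]]
lid 260 [[636.4, -47.3, 114.4], [641.9, -1.7, 183.6], [651.5, 43.9, 221.3]]
x = 0.043 y + -0.137 z + 666.3 152 0.24972475717759213 x at z=85,200 654.6530521124796 638.930664936509
```

Call:
{"op": "apply_moves", "data": {
  "steps": [
    [[0,0,-0.07,40,30,60,1],[0,0,-0.14,80,60,70,1],[0,0,-0.2,120,95,80,1],[0,0,-0.25,160,130,80,1],[0,0,-0.3,200,160,80,1],[0,0,-0.3,240,190,80,1],[0,0,-0.3,280,220,80,1],[0,0,-0.3,320,250,80,1],[0,0,-0.3,360,280,80,1],[0,0,-0.3,400,310,80,1]]
  ]
}}

```text
time: 2.2
eef_pos: [547.0, -308.4, 330.5]
tool_rot: [3.141, -0.0, -0.024]
force: [0.1, -0.8, -0.3]
finger_gap: -0.2
```

Call:
{"op": "apply_moves", "data": {
  "steps": [
    [[0,0,-0.02,25,40,0,1],[0,0,-0.02,50,80,0,1],[0,0,-0.02,75,120,0,1],[0,0,-0.02,100,160,0,1],[0,0,-0.02,120,200,0,1],[0,0,-0.02,130,240,0,1],[0,0,-0.02,135,270,0,1],[0,0,-0.02,135,288,0,1],[0,0,-0.02,135,288,-40,1],[0,0,-0.02,135,288,-80,1],[0,0,-0.02,135,288,-125,1],[0,0,-0.02,135,288,-125,1]]
  ]
}}

```text
time: 3.4
eef_pos: [674.5, -22.0, 196.9]
tool_rot: [-3.141, 0.016, -0.045]
force: [-0.8, -1.0, -1.4]
finger_gap: 0.2
```

```bash
python3 - <<'E'
from h import *
s=manip.observe(); print(s['time'],s['eef_pos'],s['tool_rot'],s['force'],manip.tip_reach)
c=manip.camera('scene'); save(c,'s2.png')
E
```

```text
3.4 [674.46616071 -22.03330425 196.89625157] [-3.1412603   0.01621469 -0.0447505 ] [-0.752431   -0.95178505 -1.38322484] 19.0
```

View pics/s2.png

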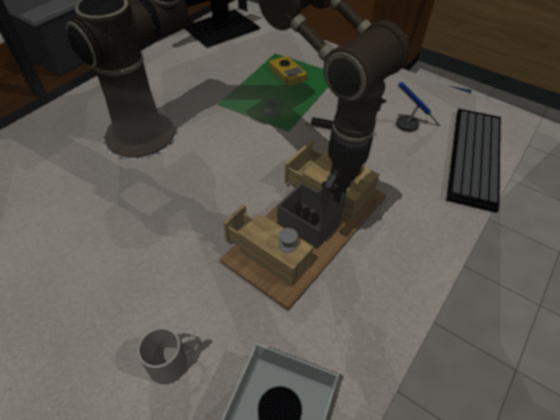

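Call:
{"op": "apply_moves", "data": {
  "steps": [
    [[0,0,0,0,0,0,1],[0,0,0,0,0,0,1]]
  ]
}}

```text
time: 3.65
eef_pos: [682.9, -22.5, 209.3]
tool_rot: [3.141, -0.006, -0.045]
force: [-1.1, 0.1, -0.1]
finger_gap: 0.2
```

```bash
python3 - <<'E'
from h import *
s=manip.observe(); print(s['time'],s['eef_pos'],s['tool_rot'],s['force'],s['q'])
c=manip.camera('scene'); cv2.imwrite('pics/s3.png',cv2.resize(c['frame'][130:270,230:420,::-1],(760,560),interpolation=cv2.INTER_CUBIC))
c=manip.camera('top'); cv2.imwrite('pics/t3.png',cv2.resize(c['frame'][130:270,170:360,::-1],(760,560),interpolation=cv2.INTER_CUBIC))
E
```

```text
3.65 [682.85440615 -22.51566094 209.28433328] [ 3.14119076 -0.00649987 -0.04467119] [-1.09484069  0.13545006 -0.07678667] [-9.66447300e-02  4.51246564e-01  1.52328455e+00 -6.94503940e-05
  1.16054957e+00  1.51885158e+00]
```

View pics/s3.png

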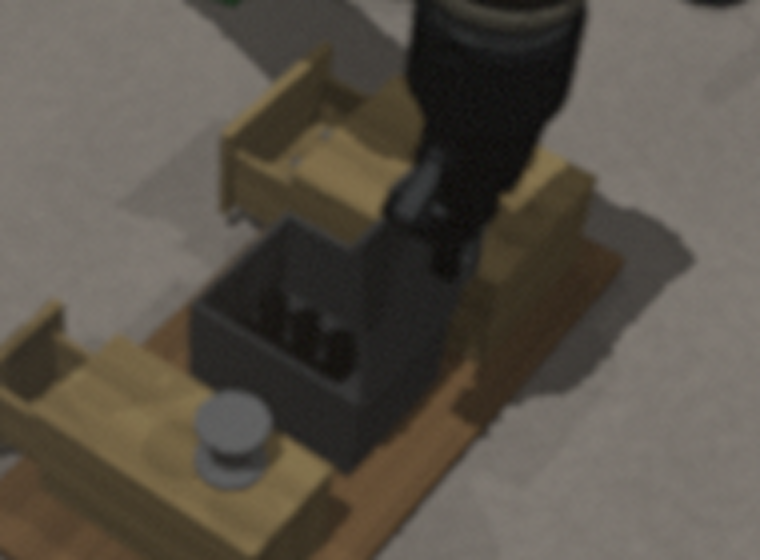

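View pics/t3.png

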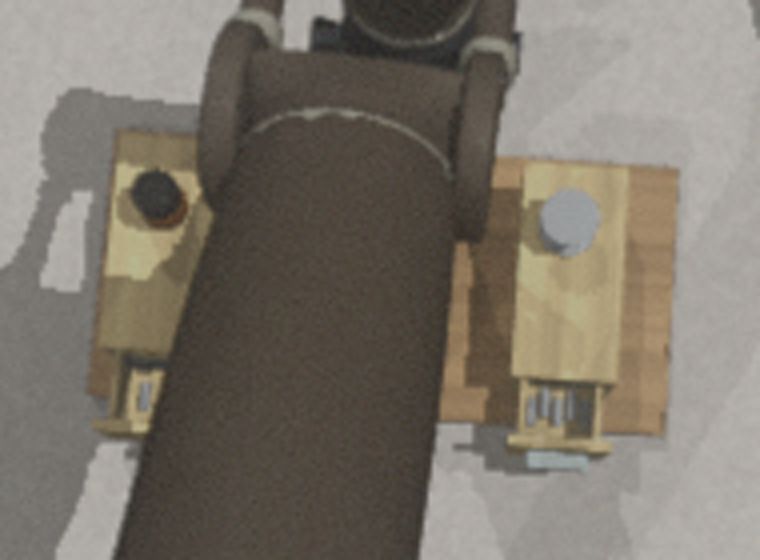

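The fingertips hang behind the lid and clear of it (around [450,265] in the enlarged scene view). Now I'll swing the lid in an arc about its hinge at roughly (658, 85).

Call:
{"op": "apply_moves", "data": {
  "steps": [
    [[0,0,0,0,10,-5,1],[0,0,0,0,20,-10,1],[0,0,0,-10,21,-10,1],[0,0,0,-22,21,-10,1],[0,0,0,-34,22,-13,1],[0,0,0,-46,22,-16,1],[0,0,0,-57,22,-20,1],[0,0,0,-68,22,-27,1],[0,0,0,-76,22,-33,1],[0,0,0,-84,23,-40,1],[0,0,0,-84,23,-40,1]]
  ]
}}

```text
time: 4.85
eef_pos: [594.3, 1.3, 163.8]
tool_rot: [3.141, 0.004, -0.044]
force: [0.5, 0.9, 0.1]
finger_gap: -0.2
```

```bash
python3 - <<'E'
from h import *
s=manip.observe(); print(s['time'],s['eef_pos'],s['tool_rot'],s['force'])
c=manip.camera('scene'); cv2.imwrite('pics/s4.png',cv2.resize(c['frame'][130:270,230:420,::-1],(760,560),interpolation=cv2.INTER_CUBIC))
E
```

```text
4.85 [594.33337222   1.29554788 163.80676539] [ 3.14128766  0.00360523 -0.04375204] [0.52765973 0.85818796 0.13283924]
```

View pics/s4.png

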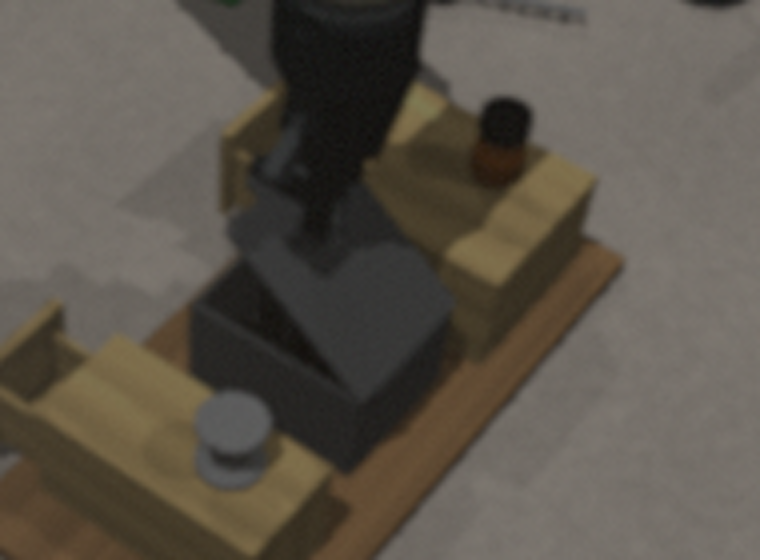

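The lid has followed the fingertips to about 35°. I'll carry on down.

Call:
{"op": "apply_moves", "data": {
  "steps": [
    [[0,0,0,-6,0,-10,1],[0,0,0,-11,0,-20,1],[0,0,0,-15,1,-30,1],[0,0,0,-18,1,-40,1],[0,0,0,-20,1,-48,1],[0,0,0,-20,1,-54,1],[0,0,0,-20,1,-57,1],[0,0,0,-20,1,-57,1]]
  ]
}}

```text
time: 5.7
eef_pos: [575.5, 2.1, 109.0]
tool_rot: [3.141, 0.004, -0.044]
force: [-4.9, -0.5, 9.4]
finger_gap: -0.1
```

Call:
{"op": "apply_moves", "data": {
  "steps": [
    [[0,0,0,0,0,-2,1],[0,0,0,0,0,-3,1],[0,0,0,0,0,-3,1]]
  ]
}}

```text
time: 6.0
eef_pos: [575.6, 2.1, 108.7]
tool_rot: [3.141, 0.004, -0.044]
force: [-10.3, 0.1, 21.5]
finger_gap: -0.3
```

Call:
{"op": "apply_moves", "data": {
  "steps": [
    [[0,0,0,0,0,30,1],[0,0,0,0,0,70,1],[0,0,0,-20,10,100,1],[0,0,0,-55,40,105,1],[0,0,0,-90,75,105,1],[0,0,0,-125,105,105,1],[0,0,0,-155,130,105,1],[0,0,0,-165,135,105,1],[0,0,0,-165,135,105,1]]
  ]
}}

```text
time: 6.9
eef_pos: [410.2, 137.7, 210.0]
tool_rot: [3.141, 0.001, -0.042]
force: [0.7, 0.8, 0.6]
finger_gap: 0.1
```

```bash
python3 - <<'E'
from h import *
s=manip.observe(); print(s['time'],s['eef_pos'],s['tool_rot'],s['force'])
c=manip.camera('scene'); cv2.imwrite('pics/s5.png',cv2.resize(c['frame'][130:270,230:420,::-1],(760,560),interpolation=cv2.INTER_CUBIC))
w=cloud(c);P=w[np.isfinite(w).all(-1)]
q=P[(abs(P[:,1])<40)&(P[:,0]>550)&(P[:,0]<645)&(P[:,2]>70)&(P[:,2]<140)]
s=np.linalg.lstsq(np.c_[q[:,:2],np.ones(len(q))],q[:,2],rcond=None)[0];print('lid slope',s,len(q),q[:,2].mean())
E
```

```text
6.9 [410.23673327 137.71793757 209.95527023] [ 3.14139144e+00  5.15554930e-04 -4.16355445e-02] [0.6978682  0.77179672 0.64889236]
lid slope [ 2.04313181e-04 -1.22651417e-03  8.85240588e+01] 1072 88.6473232537394
```

View pics/s5.png

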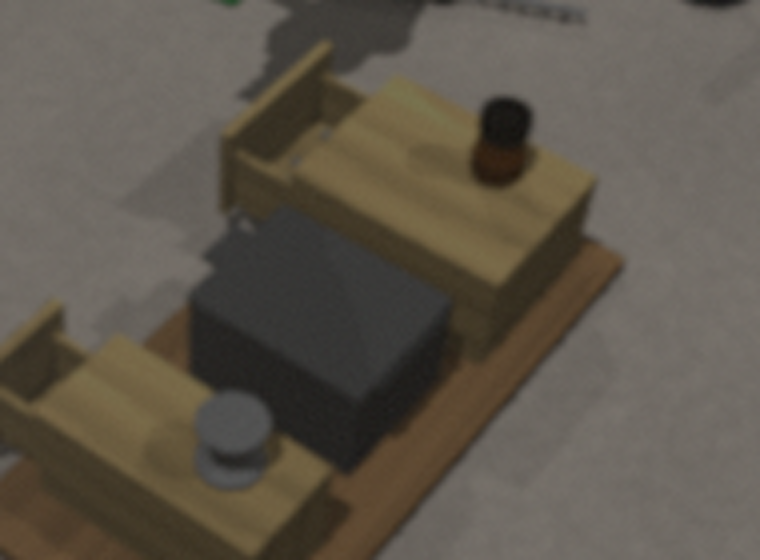

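The lid is flat: its slope is about 0 and its height 88.6 mm. Next is the wide drawer.

Call:
{"op": "apply_moves", "data": {
  "steps": [
    [[0,0,0,0,0,-45,1],[0,0,0,0,0,-90,1],[0,0,0,0,-1,-130,1],[0,0,0,0,-1,-144,1],[0,0,0,12,-1,-144,1],[0,0,0,24,-1,-144,1],[0,0,0,32,-1,-144,1],[0,0,0,38,-1,-144,1],[0,0,0,44,-2,-144,1],[0,0,0,50,-2,-144,1],[0,0,0,50,-2,-144,1]]
  ]
}}

```text
time: 8.05
eef_pos: [462.9, 135.2, 66.8]
tool_rot: [-3.141, -0.002, -0.044]
force: [0.3, 0.2, -0.2]
finger_gap: 0.0
```

```bash
python3 - <<'E'
from h import *
s=manip.observe(); print(s['time'],s['eef_pos'],s['tool_rot'],s['force'])
c=manip.camera('scene'); cv2.imwrite('pics/s6.png',cv2.resize(c['frame'][100:240,210:400,::-1],(760,560),interpolation=cv2.INTER_CUBIC))
E
```

```text
8.05 [462.91056876 135.18000759  66.83001784] [-3.14124286e+00 -2.36927342e-03 -4.41473965e-02] [ 0.258223    0.17744623 -0.17530157]
```

View pics/s6.png

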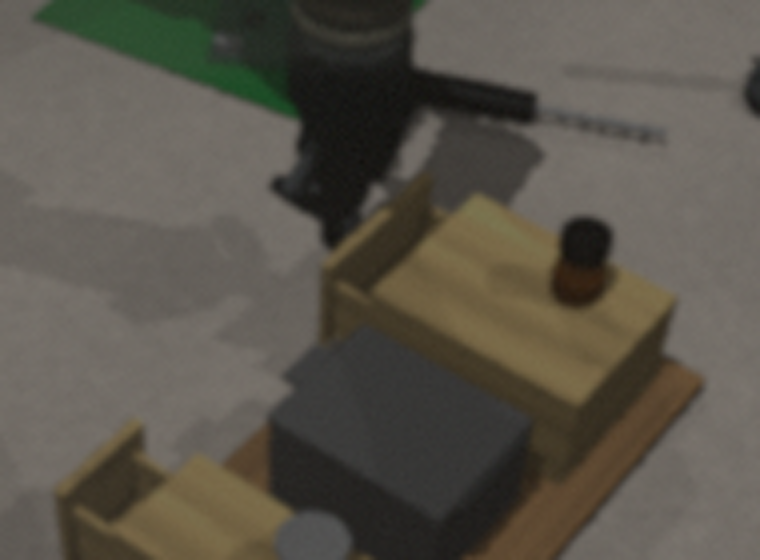

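Call:
{"op": "apply_moves", "data": {
  "steps": [
    [[0,0,0,5,0,0,1],[0,0,0,10,0,0,1],[0,0,0,15,-1,0,1],[0,0,0,20,-1,0,1],[0,0,0,25,-1,0,1],[0,0,0,25,-1,0,1]]
  ]
}}

```text
time: 8.7
eef_pos: [487.8, 134.1, 66.4]
tool_rot: [-3.141, -0.002, -0.044]
force: [-0.5, -0.5, -0.4]
finger_gap: 0.1
```

Call:
{"op": "apply_moves", "data": {
  "steps": [
    [[0,0,0,3,0,0,1],[0,0,0,5,0,0,1],[0,0,0,5,0,0,1]]
  ]
}}

```text
time: 9.0
eef_pos: [491.9, 134.1, 66.3]
tool_rot: [-3.142, -0.001, -0.044]
force: [-1.2, -0.6, -0.4]
finger_gap: -0.0
```

Call:
{"op": "apply_moves", "data": {
  "steps": [
    [[0,0,0,2,0,0,1],[0,0,0,4,0,0,1],[0,0,0,4,0,0,1]]
  ]
}}

```text
time: 9.3
eef_pos: [495.6, 134.0, 66.2]
tool_rot: [3.141, -0.0, -0.044]
force: [0.2, -1.2, -0.4]
finger_gap: -0.1
```

```bash
python3 - <<'E'
from h import *
s=manip.observe(); print(s['time'],s['eef_pos'],s['tool_rot'],s['force'])
c=manip.camera('scene'); cv2.imwrite('pics/s7.png',cv2.resize(c['frame'][100:240,210:400,::-1],(760,560),interpolation=cv2.INTER_CUBIC))
E
```

```text
9.3 [495.63944475 134.02386985  66.23218224] [ 3.14147978e+00 -2.21570334e-05 -4.42139120e-02] [ 0.18335001 -1.18178047 -0.37877025]
```

View pics/s7.png

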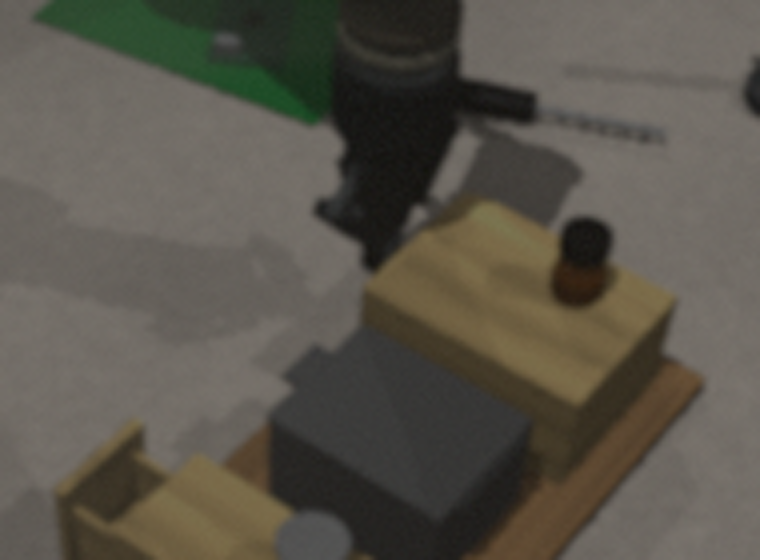

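Call:
{"op": "apply_moves", "data": {
  "steps": [
    [[0,0,0,1,0,0,1],[0,0,0,2,0,0,1],[0,0,0,3,0,0,1],[0,0,0,3,0,0,1]]
  ]
}}

```text
time: 9.75
eef_pos: [495.7, 134.1, 66.0]
tool_rot: [3.141, 0.007, -0.044]
force: [-8.2, 0.4, 6.4]
finger_gap: 0.2
```

Call:
{"op": "apply_moves", "data": {
  "steps": [
    [[0,0,0,1,0,0,1],[0,0,0,2,0,0,1],[0,0,0,2,0,0,1]]
  ]
}}

```text
time: 10.05
eef_pos: [495.8, 134.1, 65.7]
tool_rot: [3.14, 0.011, -0.045]
force: [-10.8, 0.8, 9.5]
finger_gap: 0.4
```

It stopped hard at x≈495.7 and the force is rising, so the drawer is home. I'll back straight off and check.

Call:
{"op": "apply_moves", "data": {
  "steps": [
    [[0,0,0,-10,0,0,1],[0,0,0,-40,0,0,1],[0,0,0,-80,0,0,1],[0,0,0,-100,0,40,1],[0,0,0,-110,0,90,1],[0,0,0,-120,0,140,1],[0,0,0,-130,0,180,1],[0,0,0,-130,0,180,1],[0,0,0,-130,0,180,1]]
  ]
}}

```text
time: 10.95
eef_pos: [371.9, 134.5, 247.9]
tool_rot: [-3.14, -0.006, -0.044]
force: [-0.3, 0.1, -0.3]
finger_gap: 0.3
```

```bash
python3 - <<'E'
from h import *
s=manip.observe(); print(s['time'],s['eef_pos'],s['force'])
c=manip.camera('scene'); save(c,'s8.png')
w=cloud(c);P=w[np.isfinite(w).all(-1)]
q=P[(abs(P[:,1])<40)&(P[:,0]>550)&(P[:,0]<645)&(P[:,2]>70)&(P[:,2]<140)]
k=np.linalg.lstsq(np.c_[q[:,:2],np.ones(len(q))],q[:,2],rcond=None)[0];print('lid',k,q[:,2].mean())
q=P[(P[:,1]>60)&(P[:,1]<210)&(P[:,0]>440)&(P[:,0]<700)&(P[:,2]>84)&(P[:,2]<98)]
print('wide',cv2.minAreaRect(q[:,:2].astype(np.float32)))
q=P[(P[:,1]>-180)&(P[:,1]<-80)&(P[:,0]>430)&(P[:,0]<488)&(P[:,2]>82)&(P[:,2]<98)]
print('narrow panel',cv2.minAreaRect(q[:,:2].astype(np.float32)))
old=np.load('pics/scene1.npz')['frame'].astype(int)
d=abs(c['frame'].astype(int)-old).sum(-1).clip(0,255).astype(np.uint8)
cv2.imwrite('pics/d8.png',d)
t=manip.camera('top'); cv2.imwrite('pics/t8.png',cv2.resize(t['frame'][130:270,170:360,::-1],(760,560),interpolation=cv2.INTER_CUBIC))
E
```

```text
10.95 [371.89401559 134.51150851 247.85385092] [-0.31529447  0.14842062 -0.34611155]
lid [7.92988867e-04 3.43448873e-03 8.81253250e+01] 88.59558114458156
wide ((599.7222900390625, 132.37478637695312), (120.6211166381836, 158.985107421875), 87.52212524414062)
narrow panel ((474.9325866699219, -123.53506469726562), (71.64644622802734, 9.899691581726074), 87.98308563232422)
```

View pics/s8.png

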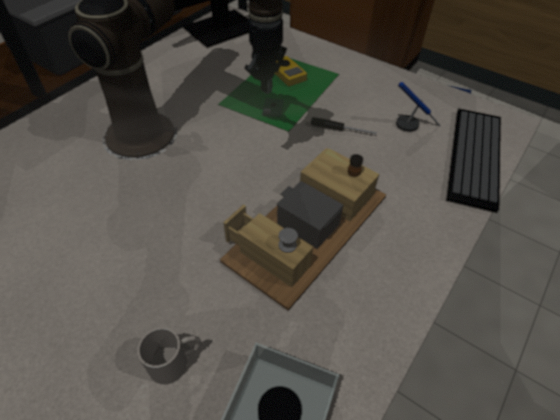

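View pics/t8.png

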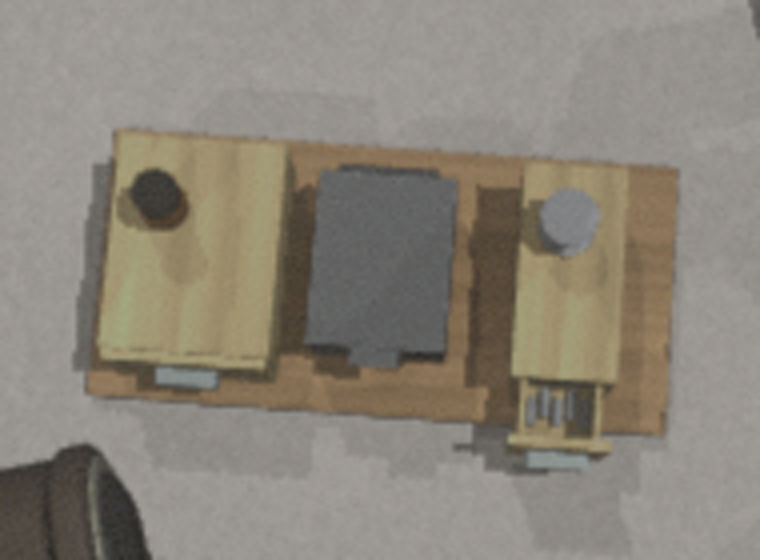

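View pics/d8.png

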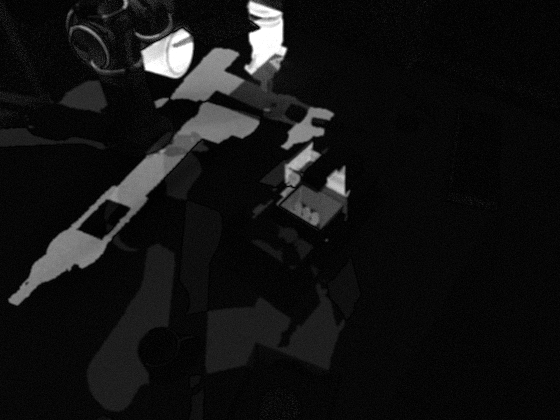

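```bash
python3 -c "
from plant import manip
print(manip.hand_in())"
```

```text
the job is handed in; nothing more can be done
None
```

The wide drawer is fully home and the bin's lid is shut. I handed the job in at about 11 s, with the arm backed off and touching nothing.

- **Lid:** I pushed it from behind with the closed fingertips along an arc, then pressed it flat. It stopped solidly at about 21 N. The last depth check shows it level, with a slope of about 0.003 or less and a height of 88.6 mm. The lid's outer face should sit at 90 mm, which is within the calibration.
- **Wide drawer:** I pushed on its pull until it came to a hard stop at about 11 N. Module and panel together now measure 159 mm deep, which is the 150 mm module plus the panel of about 9 mm with no gap.
- **Left alone:** The narrow drawer's panel is within 0.5 mm of where it started (x 474.9 against 474.6 mm). The before-and-after picture difference shows no change at the jar, spool, screwdriver or mug beyond moving shadows.

No check failed. The scene and top cameras disagreed by about 3–8 mm in position, mostly in x, so I relied on contact force to find both end stops.

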